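# Roll the shaft blank into the V-block and up to its end stop

## Robot

A 7-joint arm with a two-finger parallel gripper is mounted at the origin on the work surface. World frame = base frame: x ahead of the robot, y to its left, z up, the work surface at z = 0. Lengths are in m, angles in rad, forces in N, time in s.
With the tool pointing down it reaches from about 0.4 to 0.875 m from the base axis. Payload 19.3 kg.
Tool frame: the origin (TCP) lies midway between the tips of the shut fingers; the grasp point (between the pads) lies 19 mm behind it; z points along the fingers, y is the direction in which the jaws open and shut (so a half turn about z gives the same grasp; the last joint's range is limited). The gripper opens to 85 mm and grips with 20 to 120 N. Pads are 22 mm wide; open, the fingers measure 114 mm over their backs; the gripper's body (76 mm by 85 mm) begins 54 mm behind the grasp point. The pads swing forward as they close: fully open they stand 13 mm farther back than shut.
Start: joints at [-1.296, 0.521, -0.036, 1.599, 0.021, 1.021, -0.113], TCP at [0.211, 0.588, 0.231] pointing down, gripper open.
Joint ranges: [-2.91, 2.91], [-0.3, 2.13], [-1.5, 1.42], [0.17, 2.43], [-1.26, 4.41], [0.16, 1.93], [-2.52, 2.52]. Speed limits (rad/s): [1.89, 1.89, 2.39, 2.39, 3.01, 3.01, 3.01].

## Interface

Orientations are given as [roll, pitch, yaw] about the fixed x, y, z axes, in that order (R = Rz(yaw) Ry(pitch) Rx(roll)).
In Python, from workcell import telemetry, cams, workorder gives the robot as it stands. The module is installed in compiled form; this text tells all that it offers.
- The arm moves only by the tool apply_moves, never from a script. Its argument "steps" is a list of rows, each a list of 4 numbers: the shift along the tool's x, y, z in cm, then the turn about the tool's z in rad. A call has exactly 10 rows; each row is the pose to reach, as a shift and turn from the pose commanded when the call began, along the tool's axes at that moment; what a row does not reach only later rows make up. A row lasts 1/12 s, in which the tool goes at most 41.7 mm and 7.16 degrees, less where a joint would pass 70% of its speed; a pose out of reach is approached as far as the arm can. A call with a gripper value outside its range is refused whole. "claw" is the closure, from 0 (fully open) to 1 (shut), set as the call begins (left out, the last holds). The fingers move at their own pace and stop on an object; "force" is the grip in N (left out, the last holds). Time passes only in rows, so rows that repeat a pose let the fingers close, or fill a call up. It gives the time, the measured TCP pose, the force and the opening at its end, in the units of the state.
- telemetry.observe(): the state, without advancing time (a new reading comes with each control period).
- cams.grab_frame(name): name is "side" or "top" or "wrist"; returns a dict with "color" (480x640x3 uint8, red, green, blue), "mtx" (3x3 intrinsics, pixels), "eye" and "orientation" of the camera in the world; the wrist camera has in their place "T_tool_cam" (4x4, takes a point from camera to tool coordinates, whose origin is the TCP and whose axes are the flange's). Camera axes: x right, y down, z forward; pixel columns grow to the right and rows downward; lengths in m; the calibration is good to about 2 mm. A picture is of the moment at which its call begins: read the wrist's pose just before it. There is no depth.
- workorder.job_done(): hands the job in, once; it reports no verdict.
Trained networks look in the newest picture that a camera, given by its name, has taken for a name from the list of things; names that differ only in an ending like _2 or _b are one class to them, and where a whole thing is asked for, a point or a joint stands for the part that bears it (a point fixed in the world has none). Each returns a list of dicts, best first, with "score" (0 to 1); they miss things now and then, are a little off and sometimes report something else, mostly with a low value. They report only what shows in the picture. A call takes as long as a camera call. They do not tell look-alikes from the thing itself.
- cams.find_in(camera, name): "box" ([left, top, width, height] in pixels, round what is visible of it).
- cams.pinpoint(camera, name): "uv" ([column, row] in pixels: a listed point, or the origin of a listed thing).
The state is a dict: "clock": time; "qpos": joint angles; "qd": joint speeds; "joint_efforts": joint torques, N m; "position": TCP position; "tool_rot": TCP orientation; "force": force on the tool from outside, world axes, zero at the start; "moment": the same for the moment, N m; "grip_width": finger opening in m.
Only numpy, scipy, OpenCV 4.12 (cv2) and the standard library are available. Lean on these libraries where they do the work, as an engineer would, in place of code of your own. Each camera call takes 0.05 s, during which the arm holds its last target. There are 200 camera calls.

## Task

Set the round aluminium shaft blank up for marking out: with the fingertips roll it along the bench by its side, up the ramp and into the groove of the V-block so that it lies seated in the groove, then push it endwise along the groove until its end meets the end stop. Only push it: do not pick it up or lift it, and leave the other things on the bench where they are. Finish with the blank lying at rest in the groove, and let go of it.

Things in the scene. Friction and masses are not known exactly. Their poses are not given: they have to be found in the camera images.
- bar: shaft blank: plain solid aluminium round bar, 40 mm diameter, 140 mm long, about 0.47 kg, loose. Origin on its axis at mid-length (20 mm above the bench as it lies); own x axis along the bar towards the end that faces the stop; y, z turn as it rolls. Smooth (friction about 0.3); rolls easily and soon stops; push slowly. It starts on the ramp side, 135-185 mm from the groove, within 7 degrees of parallel to it.
- vblock: V-block: grey, bare steel groove, 130 mm long, bolted down. Origin on the bench at the bottom of the V, mid-length; x along the groove to the end stop, y level across it, the way the bar is to be rolled, z up. Groove: near face slopes 30 degrees down from a crest 12.7 mm high (y -26 to -22 mm) to bench level at y = 0; far face rises at 60 degrees to y 22 mm, 38 mm high; flat top to y 45 mm.
- ramp (a point): mid-point of the toe of the V-block's lead-in ramp, at bench level, x = 0, y = -66 mm in the V-block's frame (same axes). The ramp is 130 mm wide and rises evenly from here to the crest, 12.7 mm high at y = -26 mm.
- stop (a point): point on the face of the end stop where the bar's end centre meets it: x = 65, y = -7.3, z = 27.3 mm in the V-block's frame (same axes). The stop is a dark steel plate 10 mm thick, 36 mm high, from y = -22 to 45 mm, closing the +x end of the groove; the -x end (x = -65 mm) is open. Rolled straight across, the bar enters the groove 25 to 45 mm short of it.
- home (a point): the point on the V-block where the middle of the bar's axis lies when the bar is seated in the groove with its end against the stop: x = -5, y = -7.3, z = 27.3 mm in the V-block's frame, with the same axes. The bar then overhangs the open end by 10 mm.
- collar: bystander: a steel ring lying flat, 48 mm outside, 25 mm bore, 18 mm high; origin at the centre of its underside.
- offcut: bystander: a short round aluminium offcut standing upright, 30 mm in diameter, 55 mm tall; origin at the centre of its underside.
- driver: bystander: a screwdriver 170 mm long lying on the bench, its own x axis along it towards the tip; origin under its middle.
- bin: bystander: an open grey plastic bin of screws, 100 x 120 x 55 mm high; origin at the centre of its underside.
Mind the look-alikes: they are no part of the job. Several things have the shape of the bar; the one meant has the colours described above.

How it is judged:
By the outcome, as a careful person would: the job done as asked, in the order asked, and still so for the second after the job is handed in, with the robot touching nothing.
It also fails if it takes over 54 s, if anything falls off the work surface, if the arm or the gripper's body presses on something with over 40 N, if the wrist force passes 120 N, or if a joint passes its speed limit or range.

## Working session

There is one attempt and no reset: what is moved stays moved. The work goes in short steps, Python scripts to look and compute and a tool call to move; the robot and the scene stay as the last step left them, time stands still between calls to the robot, and variables do not carry over. Pictures are saved under pics/ and viewed, about 8 in all and at most 12, crops included, and the job is handed in when it is done.

Besides the shell and the picture viewer there is one more tool, called after "Call:" by a JSON object that holds its "name" and its "arguments", one argument or row to a line. apply_moves: Moves the arm, as the interface text tells. Its arguments: {"type":"object","properties":{"steps":{"type":"array"},"claw":{"type":"number"},"force":{"type":"number"}},"required":["steps"]}

```bash
mkdir -p pics; cat > h.py <<'E'
import numpy as np,cv2
from scipy.spatial.transform import Rotation as R
from workcell import telemetry,cams,workorder
def Rm(o):
    o=np.array(o,float)
    return o if o.shape==(3,3) else (R.from_euler('xyz',o).as_matrix() if o.size==3 else R.from_quat(o).as_matrix())
def grab(n,save=None):
    s=telemetry.observe() if n=='wrist' else None
    f=cams.grab_frame(n)
    if n=='wrist':
        T=np.array(f['T_tool_cam']);Rt=Rm(s['tool_rot'])
        f['E']=np.array(s['position'])+Rt@T[:3,3];f['M']=Rt@T[:3,:3]
    else: f['E']=np.array(f['eye']);f['M']=Rm(f['orientation'])
    if save: cv2.imwrite('pics/'+save,f['color'][:,:,::-1])
    return f
def ground(f,uv,z):
    d=f['M']@np.linalg.inv(f['mtx'])@np.array([uv[0],uv[1],1.])
    return f['E']+d*(z-f['E'][2])/d[2]
def proj(f,p):
    q=f['mtx']@(f['M'].T@(np.array(p)-f['E']));return q[:2]/q[2]
E
python3 - <<'E'
from h import *
s=telemetry.observe();print({k:s[k] for k in('clock','position','tool_rot','force','grip_width')})
fs={}
for c in('top','side'):
    f=grab(c,c+'0.png');print(c,f['E'].round(3),f['orientation'])
    for n,z in(('bar',.02),('vblock',0),('ramp',0),('stop',.0273),('home',.0273),('collar',0),('offcut',0),('driver',0),('bin',0)):
        print(n,[(np.round(r['uv']).tolist(),round(r['score'],2),ground(f,r['uv'],z)[:2].round(3).tolist()) for r in cams.pinpoint(c,n)][:5])
E
```

```text
{'clock': 0.0, 'position': array([0.21118866, 0.58789036, 0.23073018]), 'tool_rot': array([-3.14045951e+00,  6.82119913e-05,  2.79674832e+00]), 'force': array([-0.07093256,  0.25915549,  0.19091194]), 'grip_width': 0.0853127669797456}
top [0.386 0.068 1.002] [-2.95108426  0.02050212 -1.54759119]
bar [([401.0, 310.0], 0.9, [0.421, -0.098]), ([360.0, 239.0], 0.88, [0.577, -0.009]), ([323.0, 224.0], 0.71, [0.608, 0.074]), ([298.0, 339.0], 0.58, [0.354, 0.124])]
vblock [([295.0, 223.0], 0.98, [0.616, 0.139]), ([298.0, 191.0], 0.73, [0.693, 0.135]), ([457.0, 251.0], 0.17, [0.556, -0.23])]
ramp [([325.0, 224.0], 0.68, [0.615, 0.069])]
stop [([300.0, 194.0], 0.87, [0.675, 0.129])]
home [([297.0, 223.0], 0.95, [0.608, 0.133])]
collar [([361.0, 168.0], 0.5, [0.75, -0.013])]
offcut [([239.0, 203.0], 0.62, [0.66, 0.271])]
driver [([460.0, 254.0], 0.74, [0.551, -0.237])]
bin [([180.0, 228.0], 0.68, [0.597, 0.406]), ([328.0, 225.0], 0.62, [0.612, 0.062]), ([296.0, 224.0], 0.27, [0.612, 0.136])]
side [ 0.421 -0.621  0.584] [-2.2129261   0.01831525 -0.23458696]
bar [([333.0, 280.0], 0.96, [0.575, -0.012]), ([252.0, 333.0], 0.83, [0.417, -0.103]), ([204.0, 254.0], 0.71, [0.349, 0.125]), ([446.0, 322.0], 0.67, [0.727, -0.157])]
vblock [([328.0, 240.0], 0.59, [0.602, 0.134])]
ramp [([336.0, 256.0], 0.86, [0.605, 0.078]), ([298.0, 179.0], 0.21, [0.59, 0.405])]
stop [([361.0, 229.0], 0.63, [0.668, 0.117]), ([336.0, 256.0], 0.32, [0.595, 0.045])]
home [([331.0, 230.0], 0.6, [0.607, 0.13]), ([360.0, 225.0], 0.45, [0.671, 0.132])]
collar [([424.0, 275.0], 0.94, [0.752, -0.021])]
offcut [([340.0, 202.0], 0.86, [0.663, 0.27])]
driver [([358.0, 395.0], 0.96, [0.554, -0.241])]
bin [([298.0, 181.0], 0.91, [0.588, 0.397]), ([330.0, 231.0], 0.34, [0.614, 0.163])]
```

```bash
python3 - <<'E'
import cv2
a=cv2.imread('pics/top0.png')[130:380,230:500]
cv2.imwrite('pics/top0c.png',cv2.resize(a,None,fx=2.4,fy=2.4,interpolation=cv2.INTER_CUBIC))
a=cv2.imread('pics/side0.png')[190:390,180:480]
cv2.imwrite('pics/side0c.png',cv2.resize(a,None,fx=2.6,fy=2.6,interpolation=cv2.INTER_CUBIC))
E
```

```text
(no output)
```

View pics/top0c.png

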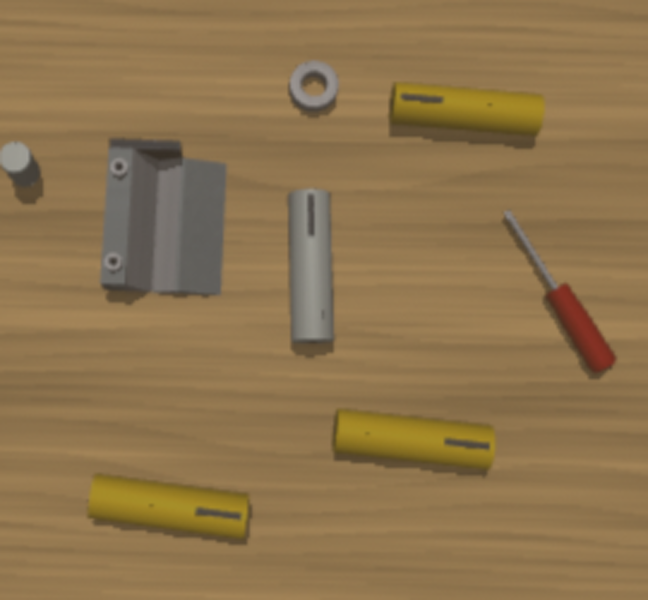

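View pics/side0c.png

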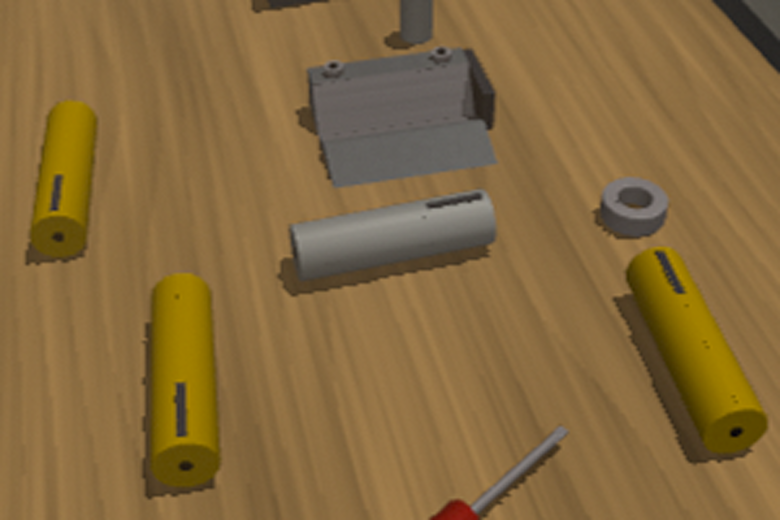

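Top view: the grey blank is at about (360,239). The three yellow bars at (401,310), (298,339) and (425,175) are look-alikes. The V-block is at (297,223), with the dark stop on its upper (world +x) side and the ramp towards the bar. I'll measure the yaws now.

```bash
cat >> h.py <<'E'
def barrect(f,box,smax=60,vmin=100):
    hsv=cv2.cvtColor(f['color'],cv2.COLOR_RGB2HSV);x,y,w,h=[int(v) for v in box]
    m=np.zeros(hsv.shape[:2],np.uint8);s=(slice(max(y-4,0),y+h+4),slice(max(x-4,0),x+w+4))
    m[s]=((hsv[s][...,1]<smax)&(hsv[s][...,2]>vmin))*255
    m=cv2.morphologyEx(m,cv2.MORPH_CLOSE,np.ones((7,7)))
    c=max(cv2.findContours(m,0,2)[0],key=cv2.contourArea);return cv2.minAreaRect(c),m
def ends(rect):
    p=cv2.boxPoints(rect);e=[np.linalg.norm(p[i]-p[(i+1)%4]) for i in(0,1)]
    return ((p[0]+p[1])/2,(p[2]+p[3])/2) if e[0]<e[1] else ((p[1]+p[2])/2,(p[3]+p[0])/2)
E
python3 - <<'E'
from h import *
f=grab('top')
for uv,z in(((225,163),0),((220,293),0),((110,140),.036),((181,143),.036),((181,150),.036),((103,286),.038),((127,290),.038)):
    print(uv,ground(f,np.array(uv)/2.4+[230,130],z).round(4))
b=[r for r in cams.find_in('top','bar')];print([(np.round(r['box']),r['score']) for r in b])
r=min(b,key=lambda r:np.hypot(r['box'][0]+r['box'][2]/2-360,r['box'][1]+r['box'][3]/2-239))
rect,m=barrect(f,r['box']);print(rect)
a,c=[ground(f,e,.022) for e in ends(rect)];print(a,c,np.linalg.norm(a-c))
d=a-c;d*=np.sign(d[0]);print('bar yaw deg',np.degrees(np.arctan2(d[1],d[0])),(a+c)/2)
E
```

```text
(225, 163) [0.6763 0.0742 0.    ]
(220, 293) [0.5482 0.0765 0.    ]
(110, 140) [0.6865 0.1829 0.036 ]
(181, 143) [0.6847 0.1158 0.036 ]
(181, 150) [0.6778 0.1156 0.036 ]
(103, 286) [0.5464 0.1835 0.038 ]
(127, 290) [0.5432 0.1613 0.038 ]
[(array([370., 301.,  64.,  25.]), 0.96), (array([349., 209.,  21.,  63.]), 0.92), (array([390., 166.,  69.,  17.]), 0.85), (array([268., 324.,  68.,  28.]), 0.75)]
((359.12139892578125, 239.96395874023438), (62.18464660644531, 17.129104614257812), 88.72696685791016)
[ 0.64550846 -0.00505357  0.022     ] [ 0.50396662 -0.00875106  0.022     ] 0.14159013154011046
bar yaw deg 1.4963939920717073 [ 0.57473754 -0.00690232  0.022     ]
```

Call:
{"name": "apply_moves", "arguments": {
  "steps": [
    [-2.8, -2.5, 0, 0.06],
    [-5.6, -5, 0, 0.12],
    [-8.5, -7.6, 0, 0.19],
    [-11.4, -10.1, 0, 0.25],
    [-14.2, -12.6, 0, 0.31],
    [-17, -15.2, 0, 0.37],
    [-19.9, -17.7, 0, 0.44],
    [-22.7, -20.2, 0, 0.5],
    [-25.6, -22.8, 0, 0.56],
    [-28.4, -25.3, 0, 0.62]
  ],
  "claw": 0
}}

```text
clock: 1.93
position: [0.3936, 0.2523, 0.2316]
tool_rot: [3.141, -0.0, 2.174]
force: [0.8, 1.8, -0.8]
grip_width: 0.0853
```

Call:
{"name": "apply_moves", "arguments": {
  "steps": [
    [-3.8, -0.4, 0, 0.06],
    [-7.5, -0.8, 1, 0.12],
    [-11.3, -1.2, 2, 0.19],
    [-15.1, -1.6, 3, 0.25],
    [-18.8, -2, 4, 0.31],
    [-22.6, -2.4, 5, 0.37],
    [-26.4, -2.8, 6, 0.43],
    [-30.1, -3.2, 7, 0.5],
    [-33.9, -3.6, 8, 0.56],
    [-37.7, -4, 9, 0.62]
  ]
}}

```text
clock: 2.77
position: [0.5756, -0.0803, 0.1408]
tool_rot: [3.141, -0.0, 1.554]
force: [0.7, 0.9, 0.2]
grip_width: 0.0853
```

```bash
python3 - <<'E'
from h import *
f=grab('wrist','w1.png');s=telemetry.observe();print(s['position'],s['tool_rot'])
for n,z in(('bar',.02),('vblock',0),('ramp',0),('stop',.0273),('home',.0273)):
    print(n,[(np.round(r['uv']).tolist(),round(r['score'],2),ground(f,r['uv'],z)[:2].round(4).tolist()) for r in cams.pinpoint('wrist',n)][:3])
E
```

```text
[ 0.5771623  -0.08755471  0.13946939] [3.14101459 0.00385849 1.54367678]
bar [([525.0, 331.0], 0.82, [0.729, -0.152]), ([310.0, 130.0], 0.81, [0.572, -0.007]), ([96.0, 271.0], 0.77, [0.4178, -0.1005])]
vblock []
ramp []
stop []
home []
```

View pics/w1.png

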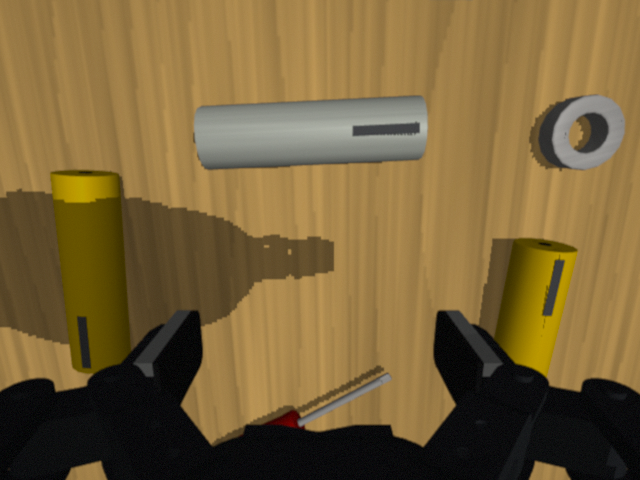

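The wrist view shows the grey blank centred at (310,130), clear of the fingers. The yellow bars are outside the finger path. Descending behind the bar.

Call:
{"name": "apply_moves", "arguments": {
  "steps": [
    [0, 0, 2, 0],
    [0, 0, 4, 0],
    [0, 0, 6, 0],
    [0, 0, 8, 0],
    [0, 0, 10, 0],
    [0, 0, 11.5, 0],
    [0, 0, 12.5, 0],
    [0, 0, 13.2, 0],
    [0, 0, 13.8, 0],
    [0, 0, 13.8, 0]
  ]
}}

```text
clock: 3.9
position: [0.5747, -0.0781, 0.0029]
tool_rot: [-3.141, -0.0, 1.557]
force: [-0.7, 0.0, 0.3]
grip_width: 0.0854
```

```bash
python3 - <<'E'
from h import *
s=telemetry.observe();print(s['position'],s['tool_rot'],s['force'])
f=grab('side');cv2.imwrite('pics/s1.png',cv2.resize(f['color'][180:380,180:480,::-1],None,fx=2.6,fy=2.6,interpolation=cv2.INTER_CUBIC))
E
```

```text
[ 0.57471844 -0.07814417  0.00291487] [-3.14119994e+00 -1.38717042e-04  1.55738684e+00] [-0.70310498  0.04136456  0.34473057]
```

View pics/s1.png

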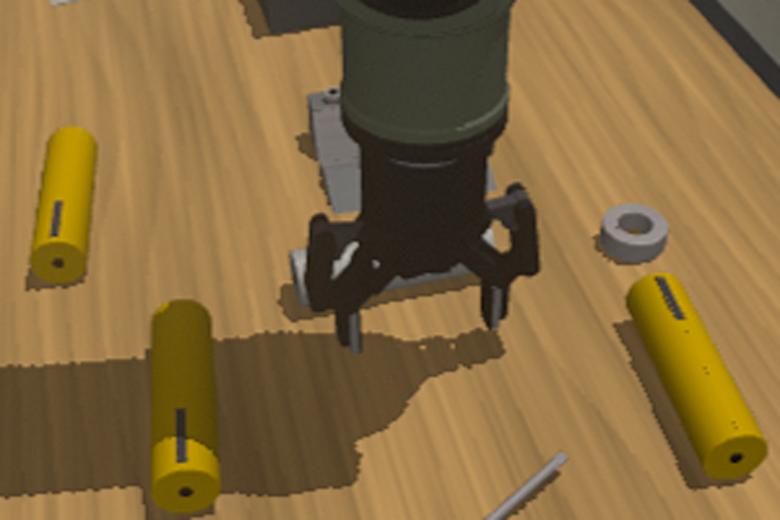

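Call:
{"name": "apply_moves", "arguments": {
  "steps": [
    [1, 0, 0, 0],
    [2, 0, 0, 0],
    [2.8, 0, 0, 0],
    [3.3, 0, 0, 0],
    [3.6, 0, 0, 0],
    [3.9, 0, 0, 0],
    [4.2, 0, 0, 0],
    [4.5, 0, 0, 0],
    [4.8, 0, 0, 0],
    [5.1, 0, 0, 0]
  ]
}}

```text
clock: 4.78
position: [0.5756, -0.0275, 0.0033]
tool_rot: [-3.142, 0.0, 1.556]
force: [-0.3, -1.2, 0.3]
grip_width: 0.0854
```

Call:
{"name": "apply_moves", "arguments": {
  "steps": [
    [0.3, 0, 0, 0],
    [0.6, 0, 0, 0],
    [0.9, 0, 0, 0],
    [1.2, 0, 0, 0],
    [1.5, 0, 0, 0],
    [1.8, 0, 0, 0],
    [2.1, 0, 0, 0],
    [2.4, 0, 0, 0],
    [2.7, 0, 0, 0],
    [3, 0, 0, 0]
  ]
}}

```text
clock: 5.62
position: [0.576, 0.0027, 0.0033]
tool_rot: [3.142, 0.0, 1.557]
force: [-0.1, -0.1, 0.2]
grip_width: 0.0855
```

```bash
cat > look.py <<'E'
import sys
from h import *
c,nm=sys.argv[1:3]
s=telemetry.observe();print(s['clock'],s['position'].round(4),s['tool_rot'].round(4),s['force'].round(2))
f=grab(c,nm)
for n,z in(('bar',.02),('vblock',0),('ramp',0),('stop',.0273),('home',.0273)):
    print(n,[(np.round(r['uv']).tolist(),round(r['score'],2),ground(f,r['uv'],z)[:2].round(4).tolist()) for r in cams.pinpoint(c,n)][:4])
E
python3 look.py wrist w2.png
```

```text
5.6167 [0.576  0.0027 0.0033] [3.1416 0.     1.5568] [-0.09 -0.13  0.23]
bar [([300.0, 248.0], 0.9, [0.5707, 0.0362])]
vblock []
ramp [([419.0, 133.0], 0.89, [0.6133, 0.0726])]
stop [([418.0, 134.0], 0.4, [0.606, 0.0718])]
home [([419.0, 134.0], 0.68, [0.6064, 0.0719])]
```

View pics/w2.png

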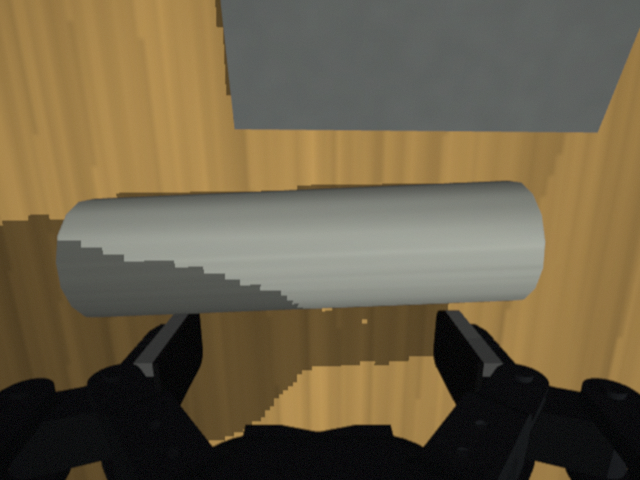

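The blank rolls just ahead of the fingers. The ramp toe runs (235,129)–(598,131), parallel to the tool, and the bar is skewed by about 2°, which the ramp and the two fingers should square. Continuing up the ramp with a slight rise.

Call:
{"name": "apply_moves", "arguments": {
  "steps": [
    [0.4, 0, 0, 0],
    [0.8, 0, 0, 0],
    [1.2, 0, 0, 0],
    [1.6, 0, 0, 0],
    [2, 0, 0, 0],
    [2.4, 0, 0, 0],
    [2.8, 0, 0, 0],
    [3.2, 0, -0.1, 0],
    [3.6, 0, -0.2, 0],
    [4, 0, -0.3, 0]
  ]
}}

```text
clock: 6.75
position: [0.5765, 0.0426, 0.0064]
tool_rot: [-3.141, 0.0, 1.557]
force: [-0.6, -7.4, 5.5]
grip_width: 0.0854
```

Call:
{"name": "apply_moves", "arguments": {
  "steps": [
    [0.3, 0, 0, 0],
    [0.6, 0, -0.1, 0],
    [0.9, 0, -0.1, 0],
    [1.2, 0, -0.2, 0],
    [1.5, 0, -0.2, 0],
    [1.8, 0, -0.3, 0],
    [2.1, 0, -0.3, 0],
    [2.4, 0, -0.3, 0],
    [2.7, 0, -0.3, 0],
    [2.7, 0, -0.3, 0]
  ]
}}

```text
clock: 7.58
position: [0.5773, 0.0691, 0.0096]
tool_rot: [3.141, 0.001, 1.556]
force: [0.6, -3.6, 2.6]
grip_width: 0.0854
```

```bash
python3 look.py wrist w3.png
```

```text
7.5833 [0.5773 0.0691 0.0096] [3.1407e+00 8.0000e-04 1.5562e+00] [ 0.56 -3.57  2.56]
bar [([294.0, 256.0], 0.6, [0.5696, 0.0978])]
vblock [([413.0, 133.0], 0.73, [0.6139, 0.139])]
ramp []
stop [([295.0, 254.0], 0.4, [0.5705, 0.1008])]
home [([414.0, 154.0], 0.85, [0.6083, 0.1325])]
```

View pics/w3.png

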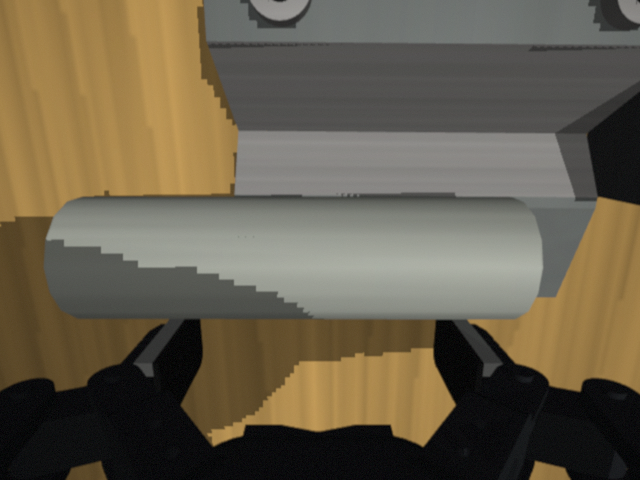

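The bar is now square to the block and on the ramp, with the groove bottom edge at row 131. Easing it over the crest.

Call:
{"name": "apply_moves", "arguments": {
  "steps": [
    [0.3, 0, 0, 0],
    [0.6, 0, 0, 0],
    [0.9, 0, 0, 0],
    [1.2, 0, 0, 0],
    [1.4, 0, 0, 0],
    [1.6, 0, 0, 0],
    [1.8, 0, 0, 0],
    [2, 0, 0, 0],
    [2.2, 0, 0, 0],
    [2.4, 0, 0, 0]
  ]
}}

```text
clock: 8.72
position: [0.5773, 0.0937, 0.0093]
tool_rot: [-3.142, -0.0, 1.557]
force: [-1.1, -0.8, -0.5]
grip_width: 0.0855
```

Call:
{"name": "apply_moves", "arguments": {
  "steps": [
    [0.1, 0, 0, 0],
    [0.2, 0, 0, 0],
    [0.3, 0, 0, 0],
    [0.4, 0, 0, 0],
    [0.4, 0, 0, 0],
    [0.4, 0, 0, 0],
    [0.4, 0, 0, 0],
    [0.4, 0, 0, 0],
    [0.4, 0, 0, 0],
    [0.4, 0, 0, 0]
  ]
}}

```text
clock: 9.55
position: [0.5773, 0.0974, 0.0093]
tool_rot: [-3.142, 0.0, 1.557]
force: [1.0, 0.1, 0.4]
grip_width: 0.0856
```

```bash
python3 look.py wrist w4.png
```

```text
9.55 [0.5773 0.0974 0.0093] [-3.1416  0.      1.5567] [0.99 0.12 0.4 ]
bar [([294.0, 242.0], 0.81, [0.5699, 0.1312])]
vblock []
ramp [([398.0, 357.0], 0.83, [0.6124, 0.0735])]
stop [([621.0, 241.0], 0.85, [0.6776, 0.1319])]
home []
```

View pics/w4.png

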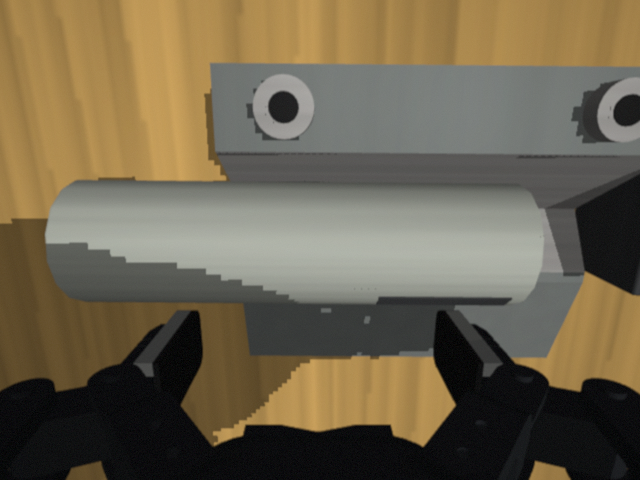

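The bar lies in the groove, about 2 mm ahead of the fingers, with no force. Backing off, then rising and moving round to the open end.

Call:
{"name": "apply_moves", "arguments": {
  "steps": [
    [-1, 0, 0, 0],
    [-2, 0, 0, 0],
    [-2, 0, -2, 0],
    [-2, 0, -4, 0],
    [-2, 0, -6.5, 0],
    [-2, 0, -9, 0],
    [-1, -3, -9, 0],
    [0, -6, -9, 0],
    [1.5, -9, -9, 0],
    [3, -11.7, -9, 0]
  ]
}}

```text
clock: 10.68
position: [0.4592, 0.1279, 0.0995]
tool_rot: [-3.142, 0.0, 1.555]
force: [1.3, 1.2, -0.2]
grip_width: 0.0854
```

Call:
{"name": "apply_moves", "arguments": {
  "steps": [
    [0.6, 0, 0, 0],
    [0.6, 0, 0, 0],
    [0.6, 0, 0, 0],
    [0.6, 0, 0, 0],
    [0.6, 0, 0, 0],
    [0.6, 0, 0, 0],
    [0.6, 0, 0, 0],
    [0.6, 0, 0, 0],
    [0.6, 0, 0, 0],
    [0.6, 0, 0, 0]
  ],
  "claw": 1,
  "force": 40
}}

```text
clock: 11.52
position: [0.4609, 0.135, 0.0993]
tool_rot: [-3.142, 0.0, 1.557]
force: [-1.5, 0.8, -0.5]
grip_width: -0.0001
```

```bash
python3 look.py wrist w5.png; python3 look.py top t5.png
```

```text
11.5167 [0.4609 0.135  0.0993] [-3.1416e+00  1.0000e-04  1.5567e+00] [-1.49  0.77 -0.49]
bar [([138.0, 285.0], 0.96, [0.3526, 0.1193]), ([507.0, 261.0], 0.77, [0.5733, 0.132])]
vblock [([555.0, 241.0], 0.63, [0.6129, 0.138])]
ramp [([541.0, 336.0], 0.67, [0.6131, 0.0709])]
stop []
home []
11.8167 [0.4609 0.1351 0.0993] [3.1416 0.     1.5568] [-0.37 -0.56  0.44]
bar [([422.0, 174.0], 0.97, [0.7307, -0.1517]), ([301.0, 338.0], 0.63, [0.3564, 0.1168]), ([401.0, 312.0], 0.55, [0.4166, -0.0984])]
vblock [([292.0, 224.0], 0.58, [0.6137, 0.1459]), ([326.0, 222.0], 0.39, [0.6195, 0.067])]
ramp []
stop [([300.0, 191.0], 0.59, [0.6845, 0.1273])]
home [([297.0, 221.0], 0.75, [0.6135, 0.1336]), ([362.0, 168.0], 0.48, [0.7404, -0.0124])]
```

View pics/w5.png

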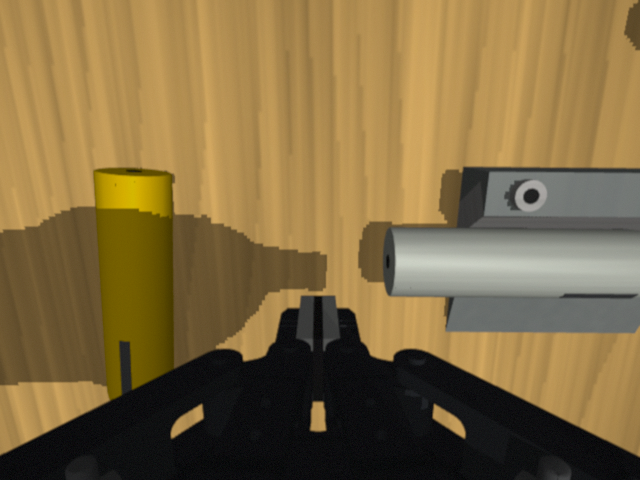

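The end of the blank shows at (388,262) and the fingertips at (318,310). The knuckle links bulge along the jaw axis, so I'll turn the tool 90° and push with the flat side of the shut fingers.

Call:
{"name": "apply_moves", "arguments": {
  "steps": [
    [0, 0, 0, 0.12],
    [0, 0, 0, 0.24],
    [0, 0, 0, 0.36],
    [0, 0, 0, 0.48],
    [0, 0, 0, 0.6],
    [0, 0, 0, 0.72],
    [0, 0, 0, 0.84],
    [0, 0, 0, 0.96],
    [0, 0, 0, 1.08],
    [0, 0, 0, 1.2]
  ]
}}

```text
clock: 12.95
position: [0.4609, 0.1351, 0.0993]
tool_rot: [-3.142, -0.0, 0.351]
force: [-0.5, 0.5, -0.2]
grip_width: 0.0
```

Call:
{"name": "apply_moves", "arguments": {
  "steps": [
    [0, 0, 0, 0.12],
    [0, 0, 0, 0.24],
    [0, 0, 0, 0.36],
    [0, 0, 2, 0.372],
    [0, 0, 4, 0.372],
    [0, 0, 6, 0.372],
    [0, 0, 7.5, 0.372],
    [0, 0, 8.3, 0.372],
    [0, 0, 8.3, 0.372],
    [0, 0, 8.3, 0.372]
  ]
}}

```text
clock: 13.78
position: [0.461, 0.1348, 0.0166]
tool_rot: [3.141, 0.0, -0.016]
force: [0.3, 0.2, -0.1]
grip_width: -0.0002
```

```bash
python3 look.py wrist w6.png
```

```text
13.7833 [0.461  0.1348 0.0166] [ 3.1415e+00  2.0000e-04 -1.5600e-02] [ 0.32  0.18 -0.09]
bar []
vblock []
ramp []
stop []
home []
```

View pics/w6.png

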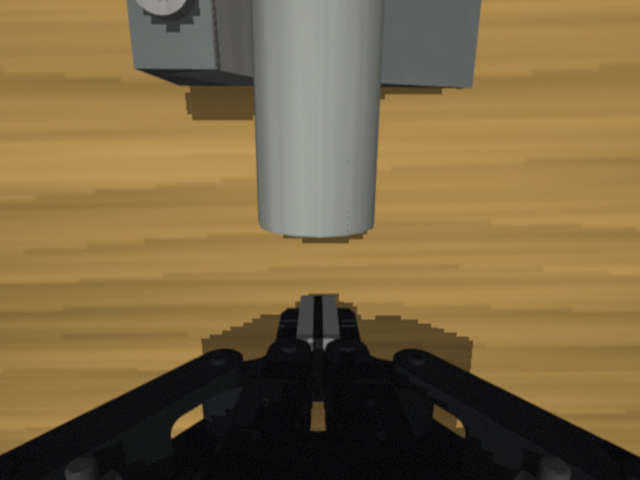

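The fingers are aligned with the bar's end (column 318 against 317) and about 30 mm short of it. Pushing endwise slowly.

Call:
{"name": "apply_moves", "arguments": {
  "steps": [
    [0.8, 0, 0, 0],
    [1.6, 0, 0, 0],
    [2.2, 0, 0, 0],
    [2.6, 0, 0, 0],
    [2.9, 0, 0, 0],
    [3.2, 0, 0, 0],
    [3.5, 0, 0, 0],
    [3.8, 0, 0, 0],
    [4.1, 0, 0, 0],
    [4.4, 0, 0, 0]
  ]
}}

```text
clock: 14.92
position: [0.5042, 0.1342, 0.0161]
tool_rot: [3.141, 0.002, -0.015]
force: [-4.2, -0.1, 2.7]
grip_width: 0.0002
```

Call:
{"name": "apply_moves", "arguments": {
  "steps": [
    [0.2, 0, 0, 0],
    [0.4, 0, 0, 0],
    [0.6, 0, 0, 0],
    [0.8, 0, 0, 0],
    [1, 0, 0, 0],
    [1.2, 0, 0, 0],
    [1.3, 0, 0, 0],
    [1.4, 0, 0, 0],
    [1.5, 0, 0, 0],
    [1.6, 0, 0, 0]
  ]
}}

```text
clock: 15.75
position: [0.5209, 0.1341, 0.0163]
tool_rot: [3.142, 0.0, -0.015]
force: [-3.0, -1.3, -1.1]
grip_width: -0.0001
```

```bash
python3 look.py wrist w7.png
```

```text
15.75 [0.5209 0.1341 0.0163] [ 3.1416e+00  1.0000e-04 -1.5300e-02] [-3.05 -1.33 -1.07]
bar [([318.0, 96.0], 0.69, [0.6031, 0.1326])]
vblock [([316.0, 99.0], 0.48, [0.604, 0.1334])]
ramp [([477.0, 75.0], 0.94, [0.6114, 0.0731])]
stop []
home []
```

View pics/w7.png

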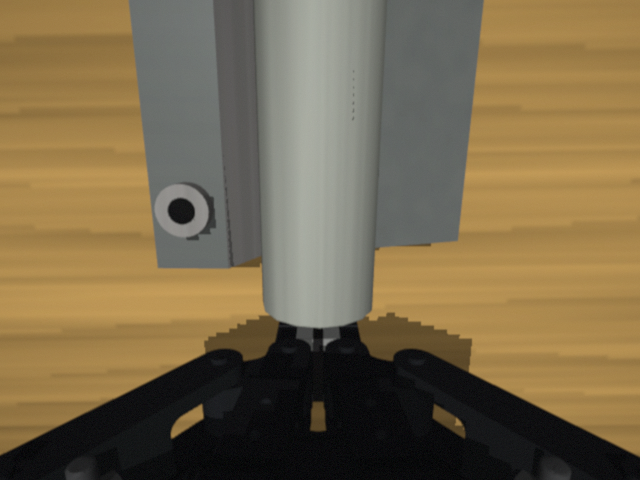

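The blank is sliding at about 3 N and still has roughly 5 mm to go. Creeping forward.

Call:
{"name": "apply_moves", "arguments": {
  "steps": [
    [0.06, 0, 0, 0],
    [0.12, 0, 0, 0],
    [0.18, 0, 0, 0],
    [0.24, 0, 0, 0],
    [0.3, 0, 0, 0],
    [0.35, 0, 0, 0],
    [0.4, 0, 0, 0],
    [0.4, 0, 0, 0],
    [0.4, 0, 0, 0],
    [0.4, 0, 0, 0]
  ]
}}

```text
clock: 16.88
position: [0.5246, 0.1342, 0.0163]
tool_rot: [-3.141, 0.0, -0.015]
force: [-4.6, 0.2, 3.2]
grip_width: 0.0005
```

Call:
{"name": "apply_moves", "arguments": {
  "steps": [
    [0.03, 0, 0, 0],
    [0.06, 0, 0, 0],
    [0.09, 0, 0, 0],
    [0.12, 0, 0, 0],
    [0.15, 0, 0, 0],
    [0.18, 0, 0, 0],
    [0.2, 0, 0, 0],
    [0.2, 0, 0, 0],
    [0.2, 0, 0, 0],
    [0.2, 0, 0, 0]
  ]
}}

```text
clock: 17.72
position: [0.5269, 0.1341, 0.0163]
tool_rot: [-3.142, -0.0, -0.015]
force: [-4.7, 0.2, 1.7]
grip_width: -0.0002
```

Call:
{"name": "apply_moves", "arguments": {
  "steps": [
    [0.03, 0, 0, 0],
    [0.06, 0, 0, 0],
    [0.09, 0, 0, 0],
    [0.12, 0, 0, 0],
    [0.15, 0, 0, 0],
    [0.18, 0, 0, 0],
    [0.2, 0, 0, 0],
    [0.2, 0, 0, 0],
    [0.2, 0, 0, 0],
    [0.2, 0, 0, 0]
  ]
}}

```text
clock: 18.55
position: [0.5276, 0.134, 0.0161]
tool_rot: [-3.141, 0.002, -0.015]
force: [-12.4, 0.7, 6.5]
grip_width: 0.0003
```

Call:
{"name": "apply_moves", "arguments": {
  "steps": [
    [0.03, 0, 0, 0],
    [0.06, 0, 0, 0],
    [0.1, 0, 0, 0],
    [0.1, 0, 0, 0],
    [0.1, 0, 0, 0],
    [0.1, 0, 0, 0],
    [0.1, 0, 0, 0],
    [0.1, 0, 0, 0],
    [0.1, 0, 0, 0],
    [0.1, 0, 0, 0]
  ]
}}

```text
clock: 19.38
position: [0.5276, 0.134, 0.0159]
tool_rot: [-3.141, 0.004, -0.015]
force: [-18.1, 0.4, 8.8]
grip_width: -0.0003
```

Force climbs to 18 N with no further travel, so the bar is against the stop. Backing off along the groove axis, rising and looking.

Call:
{"name": "apply_moves", "arguments": {
  "steps": [
    [-0.2, 0, 0, 0],
    [-0.5, 0, 0, 0],
    [-1, 0, 0, 0],
    [-2, 0, 0, 0],
    [-3.5, 0, 0, 0],
    [-5, 0, 0, 0],
    [-6, 0, -2, 0],
    [-6.5, 0, -5, 0],
    [-6.5, 0, -8, 0],
    [-6.5, 0, -11, 0]
  ]
}}

```text
clock: 20.22
position: [0.4637, 0.1347, 0.1274]
tool_rot: [3.142, 0.001, -0.016]
force: [0.7, 0.8, -0.1]
grip_width: 0.0001
```

Call:
{"name": "apply_moves", "arguments": {
  "steps": [
    [0, 0, -3, 0],
    [0, 0, -6, 0],
    [0, 0, -9, 0],
    [0, 0, -12, 0],
    [0, 0, -14, 0],
    [0, 0, -14, 0],
    [0, 0, -14, 0],
    [0, 0, -14, 0],
    [0, 0, -14, 0],
    [0, 0, -14, 0]
  ]
}}

```text
clock: 21.05
position: [0.4645, 0.1348, 0.2656]
tool_rot: [3.141, 0.001, -0.015]
force: [-0.1, 0.0, -0.5]
grip_width: 0.0002
```

```bash
python3 look.py wrist w8.png; python3 look.py side s8.png; python3 - <<'E'
import cv2
a=cv2.resize(cv2.imread('pics/w8.png'),(480,360));b=cv2.imread('pics/side0.png');b=cv2.imread('pics/s8.png')[195:275,270:400]
b=cv2.resize(b,(585,360),interpolation=cv2.INTER_CUBIC)
b=cv2.resize(b,(480,295))
cv2.imwrite('pics/f8.png',cv2.vconcat([a[:300],b]))
E
```

```text
21.05 [0.4645 0.1348 0.2656] [ 3.141e+00  9.000e-04 -1.550e-02] [-0.1   0.   -0.46]
bar [([318.0, 47.0], 0.94, [0.6116, 0.1321]), ([546.0, 253.0], 0.65, [0.4153, -0.1011]), ([336.0, 313.0], 0.6, [0.3504, 0.1164])]
vblock []
ramp [([382.0, 51.0], 0.71, [0.6113, 0.0711])]
stop []
home []
21.35 [0.4648 0.1349 0.2661] [ 3.1413e+00  2.0000e-04 -1.5400e-02] [-0.   -0.14  0.36]
bar [([332.0, 231.0], 0.96, [0.6095, 0.1348]), ([445.0, 319.0], 0.87, [0.7292, -0.1502]), ([205.0, 257.0], 0.84, [0.3504, 0.116]), ([252.0, 334.0], 0.78, [0.4166, -0.1039])]
vblock [([359.0, 394.0], 0.68, [0.5546, -0.2399]), ([330.0, 236.0], 0.56, [0.6094, 0.1443])]
ramp [([340.0, 258.0], 0.57, [0.6107, 0.0687])]
stop []
home [([331.0, 229.0], 0.59, [0.6073, 0.1334]), ([423.0, 275.0], 0.48, [0.7343, -0.048])]
```

View pics/f8.png

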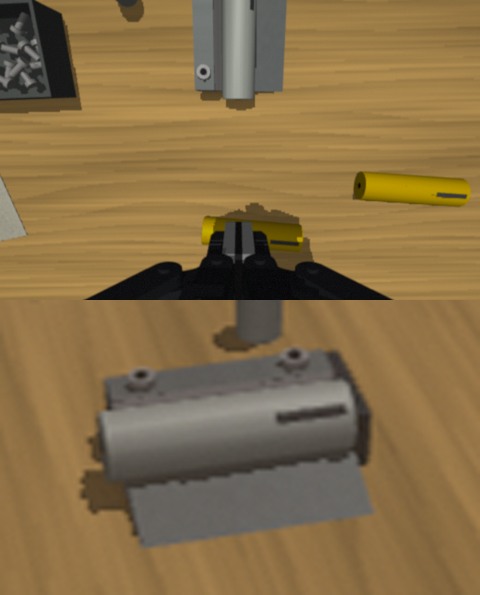

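```bash
python3 - <<'E'
from h import *
a=cv2.imread('pics/side0.png');b=cv2.imread('pics/s8.png')
for k,(x0,y0,x1,y1) in dict(y1=(190,220,225,290),y2=(230,290,275,380),y3=(415,285,480,370),collar=(408,255,440,285),driver=(330,350,400,420)).items():
    print(k,np.round(cv2.phaseCorrelate(*[cv2.cvtColor(i[y0:y1,x0:x1],6).astype(np.float64) for i in(a,b)])[0],2))
print(workorder.job_done())
E
```

```text
y1 [0.21 0.63]
y2 [0.52 0.01]
y3 [-0.01  0.01]
collar [-0.01 -0.01]
driver [-0.    0.03]
the job is handed in; nothing more can be done
None
```

The grey blank is lying in the V-block groove with its end against the stop, and I have handed the job in. It took about 21 s of the 54 s, and the gripper was well clear at the end.

- **Rolling in:** I rolled it along the bench, up the ramp and over the crest with the two open fingertips. The ramp squared its slight skew. It was never gripped or lifted.
- **Endwise push:** I pushed it along the groove with the side of the shut fingers. Force rose from about 5 N to 18 N with no further travel, which I took as contact with the stop.
- **Final position:** After backing off, the wrist and side cameras put the bar's middle at about (0.610, 0.133) m. Home was measured at about (0.607, 0.133) m. The wrist view shows a small overhang at the open end, and the side view shows the far end against the stop plate.
- **Bystanders:** The collar, screwdriver and third yellow bar show no shift between the first and last side pictures. The other two yellow bars differ by about half a pixel, which I put down to shadow and lighting. The networks' positions for the rear yellow bar differed by up to about 9 mm between looks; I took that as detector noise, since the arm registered no contact near it. I did not run that comparison on the offcut or the bin, though neither was near the arm's low moves.

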